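# Lock a lens cell's brass retaining ring with the pin spanner

### The job

Take the blue-handled pin spanner from its stand, set both its pins down into the two slots of the brass retaining ring, then turn the ring clockwise (seen from above) to its stop, where the white mark on the ring meets the white pointer on the cell. Let go and leave the spanner standing upright, seated in the ring, for the torque check. Do not turn the black ring on the other lens cell.

Things in the scene. Friction and masses are not known exactly. Their poses are not given: they have to be found in the camera images.
- spanner: Two-pin spanner, blue handle, upright in a white stand 30 mm high. Origin midway between pin tips, z up. Pins 8 mm thick, 14 mm long, point down at y = +-40 mm. Crossbar 28 (x) by 110 (y), z 14 to 24 mm. Handle block 18 (x, grip across this) by 44 (y), z 24 to 84 mm. 160 g. Same after a half turn. Its orange lookalike (pins 50 mm apart) does not fit.
- brass_ring_center (a point): Centre of the brass ring's top face, 61 mm above the bench, on a fixed round grey lens cell. Ring 116 mm wide, 16 thick. Frame turns with the ring, z up: slots centred at y = +-40 mm, each 22 mm along x by 18 along y, 16 deep; white mark at +x. Seated, the spanner's crossbar rests on this face, pin tips 14 mm below it; pins have 7 mm (10 degrees) of play each way round.
- brass_ring (a joint): Angle of the brass ring in rad, growing as it turns clockwise seen from above; starts between 0 and 0.35; hard stop (white mark at the cell's white pointer) at 1.1. Turns against about 0.15 N m of friction and stays where it is left.
- black_ring (a joint): Angle of the black ring on the second, otherwise identical lens cell (the wrong one), in rad, growing clockwise; starts between 0 and 0.35. To be left as it is.
Things that resemble listed ones, but are neither listed nor needed, are in the scene too. Leave any green or red look-alike of the spanner alone.

How it is judged:
By the outcome, as a careful person would: the job done as asked, in the order asked, and still so for the second after the job is handed in, with the robot touching nothing.
It also fails if it takes over 42 s, if anything falls off the work surface, if the arm or the gripper's body presses on something with over 40 N, if the wrist force passes 120 N, or if a joint passes its speed limit or range.

### The arm

A 7-joint arm with a two-finger parallel gripper is mounted at the origin on the work surface. World frame = base frame: x ahead of the robot, y to its left, z up, the work surface at z = 0. Lengths are in m, angles in rad, forces in N, time in s.
With the tool pointing down it reaches from about 0.425 to 0.825 m from the base axis. Payload 3.6 kg.
Tool frame: the origin (TCP) lies at the very end of the fingers, on their centre line; the grasp point (between the pads) lies r.grip_depth behind it (r.grip_depth is the distance from the TCP to the grasp point, in m); z points along the fingers, y is the direction in which the jaws open and shut (so a half turn about z gives the same grasp; the last joint's range is limited). The gripper opens to 93 mm and grips with 3 to 60 N. Pads are 15 mm wide; open, the fingers measure 128 mm over their backs; the gripper's body (75 mm by 188 mm) begins 65 mm behind the grasp point.
Start: joints at [-1.357, 0.615, -0.013, 1.423, 0.008, 1.103, -0.04], TCP at [0.155, 0.631, 0.196] pointing down, gripper open.
Joint ranges: [-3.12, 3.12], [-0.3, 2.06], [-1.34, 1.32], [0.26, 2.42], [-1.36, 4.5], [0.01, 1.98], [-2.84, 2.84]. Speed limits (rad/s): [2.79, 2.79, 3.14, 3.14, 3.14, 3.14, 3.14].

### API

Orientations are given as a unit quaternion [x, y, z, w].
In Python, from workcell import r, read_camera, job gives the robot as it stands. The module is installed in compiled form; this text tells all that it offers.
- The arm moves only by the tool step_arm, never from a script. Its argument "moves" is text: rows parted by semicolons, each of 4 numbers parted by spaces: the shift along the tool's x, y, z in m, then the turn about the tool's z in degrees. In form: dx dy dz twist; .... A call has 1 to 5 rows; each row shifts and turns the pose as measured when the row begins, along the tool's axes as they then stand; what a row does not reach is not made up. A row lasts 1/10 s, in which the tool goes at most 50 mm and 8.59 degrees, less where a joint would pass 70% of its speed; a pose out of reach is approached as far as the arm can. A call with a gripper value outside its range is refused whole. "fingers" is the opening in per cent of the stroke, from 0 (shut) to 100 (fully open), set as the call begins (left out, the last holds). The fingers move at their own pace and stop on an object; "squeeze" is the grip in N (left out, the last holds). Time passes only in rows, so rows that do not move let the fingers close. It gives the time, the measured TCP pose, the force and the opening at its end, in the units of the state.
- r.observe(): the state, without advancing time (a new reading comes with each control period).
- read_camera(name): name is "side" or "top" or "wrist"; returns a dict with "color" (420x560x3 uint8, red, green, blue), "range_z" (420x560 float32, m along the optical axis (not along the pixel's ray), 0 where there is no reading), "intrinsics" (3x3 intrinsics, pixels), "rvec" (rotation vector, rad) and "tvec" (3), from world to camera coordinates, as OpenCV has them. Camera axes: x right, y down, z forward; pixel columns grow to the right and rows downward; lengths in m; the calibration is good to about 2 mm. The wrist camera is an equidistant fisheye: a pixel r from the principal point sees the ray r / f radians off the axis. A picture is of the moment at which its call begins.
- job.sign_off(): hands the job in, once; it reports no verdict.
The state is a dict: "time_s": time; "joints": joint angles; "joint_vel": joint speeds; "joint_torque": joint torques, N m; "ee_pos": TCP position; "tool_rot": TCP orientation; "wrist_force": force on the tool from outside, world axes, zero at the start; "moment": the same for the moment, N m; "width": opening from 0.0 (shut) to 1.0 (fully open).
Only numpy, scipy, OpenCV 4.12 (cv2) and the standard library are available. Lean on these libraries where they do the work, as an engineer would, in place of code of your own. Each camera call takes 0.05 s, during which the arm holds its last target. There are 200 camera calls.

## Working session

There is one attempt and no reset: what is moved stays moved. The work goes in short steps, Python scripts to look and compute and a tool call to move; the robot and the scene stay as the last step left them, time stands still between calls to the robot, and variables do not carry over. Pictures are saved under pics/ and viewed, about 8 in all and at most 12, crops included, and the job is handed in when it is done.

Besides the shell and the picture viewer there is one more tool, called by a JSON object that holds its "op" and its "data". step_arm: Moves the arm, as the interface text tells. Its arguments: {"type":"object","properties":{"moves":{"type":"string"},"fingers":{"type":"number"},"squeeze":{"type":"number"}},"required":["moves"]}

```bash
mkdir -p pics; cat > h.py <<'E'
import numpy as np, cv2
from workcell import r, read_camera, job
def look(n):
    d=read_camera(n); d['R']=cv2.Rodrigues(np.array(d['rvec'],float))[0]; d['t']=np.array(d['tvec'],float).ravel(); d['n']=n
    d['K']=np.array(d['intrinsics']); return d
def save(d,f,box=None,s=1):
    c=cv2.cvtColor(d['color'],cv2.COLOR_RGB2BGR)
    if box: c=c[box[1]:box[3],box[0]:box[2]]
    cv2.imwrite(f,cv2.resize(c,None,fx=s,fy=s,interpolation=cv2.INTER_CUBIC))
def ray(d,u,v):
    K=d['K']; x=(np.asarray(u,float)-K[0,2])/K[0,0]; y=(np.asarray(v,float)-K[1,2])/K[1,1]
    if d['n']=='wrist':
        th=np.hypot(x,y); k=np.sin(th)/np.maximum(th,1e-9); c=np.stack([x*k,y*k,np.cos(th)],-1)
    else: c=np.stack([x,y,np.ones_like(x)],-1)
    return c@d['R']            # world direction
def onz(d,u,v,z):
    w=ray(d,u,v); o=-d['R'].T@d['t']; return o+w*((z-o[2])/w[...,2])[...,None]
def cloud(d):
    v,u=np.mgrid[:420,:560]; w=ray(d,u,v); zc=w@d['R'][2]
    return -d['R'].T@d['t']+w*(d['range_z']/zc)[...,None]
E
python3 - <<'E'
from h import *
for n in ['top','side','wrist']:
    d=look(n); save(d,f'pics/{n}0.png'); print(n,-d['R'].T@d['t'],d['K'].tolist())
print(r.observe(),r.grip_depth)
E
```

```text
top [0.36365066 0.00419343 0.71910149] [[389.38738246501646, 0.0, 282.23772240476114], [0.0, 389.38738246501646, 211.2733452643503], [0.0, 0.0, 1.0]]
side [0.18046575 0.55684505 0.48919879] [[441.88545470279377, 0.0, 273.88277960345215], [0.0, 441.88545470279377, 217.63811440914927], [0.0, 0.0, 1.0]]
wrist [0.07865072 0.64902015 0.38482047] [[325.19226210127806, 0.0, 286.56429803905536], [0.0, 325.19226210127806, 212.6245143665451], [0.0, 0.0, 1.0]]
{'time_s': 0.15, 'joints': array([-1.35651271,  0.6157179 , -0.01263357,  1.42446998,  0.00811486,
        1.10333845, -0.04037991]), 'joint_vel': array([ 0.00228856, -0.00306008,  0.00042297, -0.00514876,  0.00136603,
        0.00061181,  0.00196095]), 'joint_torque': array([ 1.31773450e-03, -4.59349644e+01,  2.09650956e-01, -1.65941530e+01,
       -6.10951404e-02,  1.81513169e-02,  1.53961605e-04]), 'ee_pos': array([0.15483672, 0.63066682, 0.19485388]), 'tool_rot': array([ 1.20049377e-01,  9.92767475e-01, -9.35911511e-04, -1.04570070e-04]), 'wrist_force': array([-0.36685022,  0.50558782,  0.54195796]), 'moment': array([0.02833638, 0.02118166, 0.03067493]), 'width': 1.0051650826230676} 0.0188
```

View pics/top0.png

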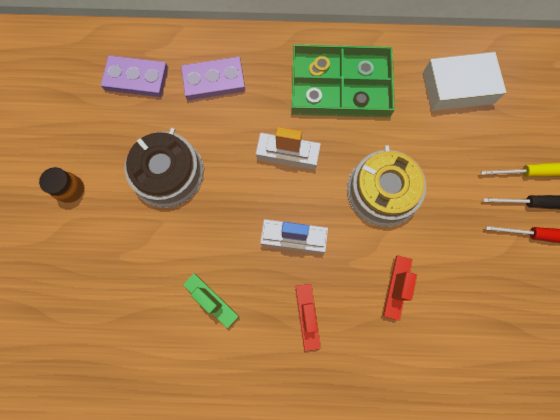

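View pics/side0.png

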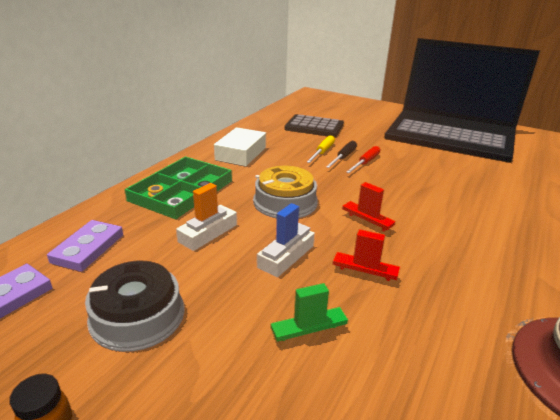

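The top view shows:
- **Spanners:** the blue-handled one is in its white stand at (295,232), and the orange lookalike is at (289,140). The green (211,300) and red (308,317 and 400,288) ones lie on the bench.
- **Rings:** brass at (391,182) on the grey cell, black at (161,165).

The targets are blue (295,232) and brass (391,182), by colour. Next I'll measure both and take a crop to confirm.

```bash
cat > m.py <<'E'
from h import *
d=look('top'); save(d,'pics/crop1.png',(230,120,450,270),3.5)
P=cloud(d); hsv=cv2.cvtColor(d['color'],cv2.COLOR_RGB2HSV); np.set_printoptions(precision=4,suppress=True)
def comp(m,name):
    n,l,s,c=cv2.connectedComponentsWithStats(m.astype(np.uint8))
    for i in range(1,n):
        if s[i,4]>40:
            p=P[l==i]; print(name,'px',c[i],'A',s[i,4],'z pct',np.percentile(p[:,2],[5,50,95]))
            t=p[p[:,2]>np.percentile(p[:,2],95)-.006]; 
            (cx,cy),(w,h),a=cv2.minAreaRect((t[:,:2]*1000).astype(np.float32)); print('   top rect',cx,cy,w,h,a,'mean',t.mean(0))
H,S,V=[hsv[...,i].astype(int) for i in range(3)]
comp((H>105)&(H<128)&(S>120)&(V>50),'blue')
z=P[...,2]
comp((H>20)&(H<33)&(S>130)&(z>.05)&(z<.07),'brass')
# white marks near the ring
comp((S<60)&(V>190)&(z>.03)&(z<.075),'white')
# stand top
b=(abs(z-.03)<.006)&(S<70); comp(b,'stand')
E
python3 m.py
```

```text
blue px [294.8699 228.2236] A 246 z pct [0.097  0.0989 0.1005]
   top rect 479.02337646484375 -10.822000503540039 40.833248138427734 16.343833923339844 84.27073669433594 mean [ 0.4787 -0.0111  0.0989]
brass px [391.9814 182.3965] A 2371 z pct [0.0575 0.0596 0.0615]
   top rect 575.1511840820312 -180.59152221679688 112.641357421875 113.45035552978516 13.921045303344727 mean [ 0.5738 -0.1815  0.0596]
white px [467.8395  75.7126] A 2735 z pct [0.0415 0.0435 0.0453]
   top rect 800.052978515625 -339.79779052734375 89.92412567138672 130.8844757080078 8.630331039428711 mean [ 0.799  -0.3394  0.0435]
white px [271.0678 143.8729] A 118 z pct [0.0352 0.0387 0.0406]
   top rect 649.13134765625 34.10253143310547 18.34771156311035 27.083927154541016 83.19538116455078 mean [0.6483 0.0354 0.0389]
white px [141.881 143.5  ] A 42 z pct [0.0593 0.0611 0.0629]
   top rect 632.8351440429688 268.1339416503906 21.389747619628906 6.351506233215332 47.06690216064453 mean [0.6327 0.2682 0.0612]
white px [304.6231 149.0308] A 130 z pct [0.0355 0.0387 0.0409]
   top rect 639.9397583007812 -26.990642547607422 
[... 762 characters left out ...]
1171875 -321.7857971191406 150.41693115234375 70.26998901367188 63.84970474243164 mean [ 0.7694 -0.3152  0.0326]
stand px [287.9168 151.6262] A 733 z pct [0.0259 0.0287 0.0324]
   top rect 644.0823974609375 3.801788330078125 116.06858825683594 45.39668273925781 81.74942779541016 mean [0.6389 0.0037 0.0291]
stand px [169.1833 198.9667] A 60 z pct [0.0252 0.0304 0.0344]
   top rect 539.48291015625 221.41917419433594 8.934283256530762 64.03364562988281 14.460716247558594 mean [0.5395 0.2166 0.0317]
stand px [293.6304 239.3444] A 514 z pct [0.0267 0.0291 0.0317]
   top rect 478.67510986328125 -11.735221862792969 115.9078369140625 44.34900665283203 83.90872192382812 mean [ 0.4718 -0.011   0.0292]
```

View pics/crop1.png

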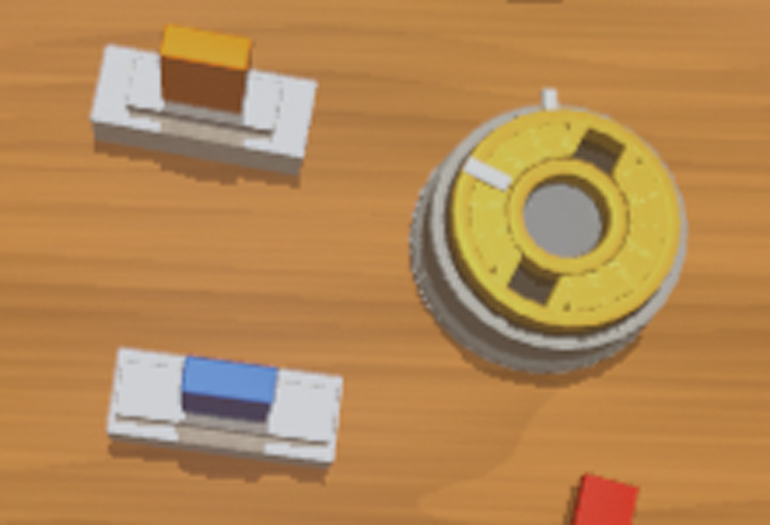

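The crop confirms both targets. The blue-handled spanner is in the lower stand, with its bar top at z≈.039 and handle top at .099, so its origin is at z≈.015. The brass ring has dark slots at about crop (600,150) and (533,283), its white mark at (488,173), and the pointer at (549,97). Setting out towards the spanner.

{"op": "step_arm", "data": {"moves": "-0.038 -0.03 0 0; -0.038 -0.03 0 0; -0.038 -0.03 0 0; -0.038 -0.03 0 0; -0.038 -0.03 0 0", "fingers": 100, "squeeze": 50}}

```text
time_s: 0.7
ee_pos: [0.3002, 0.4412, 0.1917]
tool_rot: [0.111, 0.994, 0.0, -0.003]
wrist_force: [0.7, 1.0, 0.2]
width: 1.005
```

{"op": "step_arm", "data": {"moves": "-0.038 -0.03 0 0; -0.038 -0.03 0 0; -0.038 -0.03 0 0; -0.038 -0.03 0 0; -0.038 -0.03 0 0"}}

```text
time_s: 1.2
ee_pos: [0.4562, 0.2457, 0.1909]
tool_rot: [0.11, 0.994, 0.001, -0.003]
wrist_force: [0.1, 0.9, 0.2]
width: 1.003
```

{"op": "step_arm", "data": {"moves": "0 0 0 8.5; 0 0 0 8.5; 0 0 0 8.5; 0 0 0 8.5; 0 0 0 8.5"}}

```text
time_s: 1.7
ee_pos: [0.4637, 0.2318, 0.1906]
tool_rot: [0.469, 0.883, -0.002, -0.001]
wrist_force: [0.0, 0.2, 0.7]
width: 1.001
```

{"op": "step_arm", "data": {"moves": "0 0 0 8.5; 0 0 0 8.5; 0 0 0 8.5; 0 0 0 8.5; 0 0 0 8"}}

```text
time_s: 2.2
ee_pos: [0.4629, 0.2317, 0.1901]
tool_rot: [0.758, 0.652, -0.002, -0.0]
wrist_force: [0.1, -0.1, -0.4]
width: 0.998
```

{"op": "step_arm", "data": {"moves": "-0.045 0.01 0 -0.6; -0.045 0.01 0 -0.6; -0.045 0.01 0 -0.6; -0.045 0.01 0 -0.6; -0.035 0.008 0 0"}}

```text
time_s: 2.7
ee_pos: [0.4837, 0.0158, 0.189]
tool_rot: [0.738, 0.675, -0.001, -0.002]
wrist_force: [-0.5, -0.4, 0.4]
width: 1.0
```

{"op": "step_arm", "data": {"moves": "0 0 0 0; 0 0 0 0"}}

```text
time_s: 2.9
ee_pos: [0.4838, 0.0089, 0.1895]
tool_rot: [0.742, 0.671, -0.002, -0.0]
wrist_force: [0.1, 1.4, -0.0]
width: 0.999
```

```bash
cat > s.py <<'E'
from h import *
from scipy.spatial.transform import Rotation as Ro
np.set_printoptions(precision=4,suppress=True)
def rel(xy,z,ang):   # tool-frame offset to world goal; ang=desired tool y heading (deg)
    o=r.observe(); R=Ro.from_quat(o['tool_rot']).as_matrix(); y=R[:,1]; h=np.degrees(np.arctan2(y[1],y[0]))
    print('t',o['time_s'],'pos',o['ee_pos'],'yhead',h,'tilt',np.degrees(np.arccos(-R[2,2])),'j7',o['joints'][6],'w',o['width'],'F',o['wrist_force'],'M',o['moment'])
    print('tool delta mm',1000*R.T@(np.array([*xy,z])-o['ee_pos']),'twist',(h-ang+90)%180-90)
E
python3 - <<'E'
from s import *
rel((.479,-.0115),.054,-5.9)
d=look('wrist'); save(d,'pics/w1.png')
hsv=cv2.cvtColor(d['color'],cv2.COLOR_RGB2HSV);H,S,V=[hsv[...,i].astype(int) for i in range(3)]
P=cloud(d)
for nm,m in [('blue',(H>105)&(H<128)&(S>120)&(V>50)&(abs(P[...,2]-.099)<.008)),('brass',(H>20)&(H<33)&(S>130)&(abs(P[...,2]-.06)<.006))]:
    p=P[m]; print(nm,m.sum(),cv2.minAreaRect((p[:,:2]*1000).astype(np.float32)),p.mean(0))
E
```

```text
t 2.9 pos [0.4838 0.0089 0.1895] yhead -5.7672517390856335 tilt 0.21003651691216146 j7 0.06789703027080608 w 0.9986539315849083 F [ 0.1362  1.4447 -0.0351] M [-0.0508  0.0913 -0.0299]
tool delta mm [-20.4628  -2.3318 135.5157] twist 0.13274826091436864
blue 745 ((479.45330810546875, -12.082193374633789), (42.52190017700195, 15.850579261779785), 83.54293060302734) [ 0.4793 -0.0112  0.1012]
brass 1714 ((496.59521484375, -36.3072509765625), (81.15231323242188, 443.0032653808594), 23.332151412963867) [ 0.5665 -0.1924  0.0619]
```

View pics/w1.png

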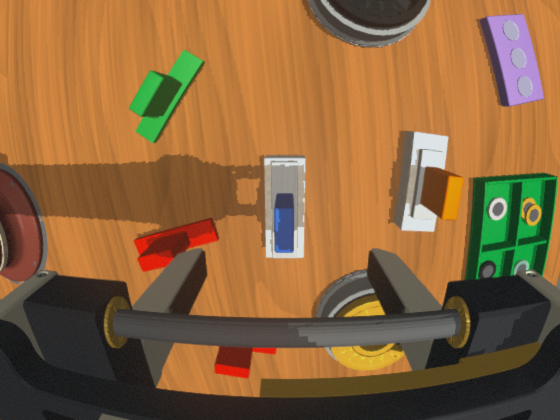

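The wrist view shows the blue handle at (285,222) in its stand, between the open fingers. Its position, (.479,-.0115), agrees with the top camera. Descending.

{"op": "step_arm", "data": {"moves": "-0.018 -0.002 0.02 0; -0.003 0 0.03 0; 0 0 0.03 0; 0 0 0.03 0; 0 0 0.015 0"}}

```text
time_s: 3.45
ee_pos: [0.484, -0.003, 0.063]
tool_rot: [0.736, 0.677, 0.003, 0.002]
wrist_force: [-0.2, -0.1, 0.1]
width: 1.001
```

```bash
python3 -c "
from s import *
rel((.479,-.0115),.054,-5.9)"
```

```text
t 3.45 pos [ 0.484 -0.003  0.063] yhead -4.8020947731515715 tilt 0.40932841670540765 j7 0.23449748606689197 w 1.0013055804377395 F [-0.1861 -0.0897  0.1038] M [-0.0977  0.1035  0.009 ]
tool delta mm [-8.9209 -4.2961  8.9796] twist 1.0979052268484253
```

{"op": "step_arm", "data": {"moves": "-0.009 -0.004 0.008 1; 0 0 0 0"}}

```text
time_s: 3.65
ee_pos: [0.4774, -0.0088, 0.0525]
tool_rot: [0.74, 0.672, 0.002, -0.001]
wrist_force: [-0.3, -0.2, 0.2]
width: 0.997
```

```bash
python3 -c "
from s import *
rel((.479,-.0115),.054,-5.9)"
```

```text
t 3.65 pos [ 0.4774 -0.0088  0.0525] yhead -5.547545126245283 tilt 0.2148921597022803 j7 0.24864858029697692 w 0.99730432294229 F [-0.2575 -0.1991  0.1517] M [-0.0461  0.1212 -0.0561]
tool delta mm [-2.5223  1.8116 -1.537 ] twist 0.3524548737547235
```

{"op": "step_arm", "data": {"moves": "-0.003 0.002 -0.001 0.4; 0 0 0 0; 0 0 0 0; 0 0 0 0; 0 0 0 0", "fingers": 0, "squeeze": 50}}

```text
time_s: 4.15
ee_pos: [0.4821, -0.0111, 0.0567]
tool_rot: [0.742, 0.67, 0.005, 0.001]
wrist_force: [-1.3, 0.2, -0.5]
width: 0.617
```

{"op": "step_arm", "data": {"moves": "0 0 0 0; 0 0 0 0; 0 0 0 0; 0 0 0 0; 0 0 0 0"}}

```text
time_s: 4.65
ee_pos: [0.4818, -0.0108, 0.057]
tool_rot: [0.742, 0.67, 0.005, 0.001]
wrist_force: [-0.1, -0.7, -0.7]
width: 0.189
```

```bash
python3 -c "
from s import *
rel((.479,-.0115),.054,-5.9)"
```

```text
t 4.65 pos [ 0.4818 -0.0108  0.057 ] yhead -5.864951612266529 tilt 0.5543757375092286 j7 0.24676701815238655 w 0.1894468796982409 F [-0.1182 -0.7125 -0.7019] M [-0.0315  0.5655 -0.038 ]
tool delta mm [-0.9705 -2.7164  2.9791] twist 0.03504838773346819
```

{"op": "step_arm", "data": {"moves": "0 0 -0.015 0; 0 0 -0.015 0; 0 0 -0.02 0; 0 0 -0.025 0; 0 0 -0.03 0"}}

```text
time_s: 5.15
ee_pos: [0.4748, -0.0108, 0.1593]
tool_rot: [0.742, 0.67, -0.002, -0.005]
wrist_force: [1.0, 0.4, -1.0]
width: 0.19
```

{"op": "step_arm", "data": {"moves": "0 0 -0.02 -8; 0 0 0 -8; 0 0 0 -8; 0 0 0 -8; 0 0 0 -8"}}

```text
time_s: 5.65
ee_pos: [0.4752, -0.0108, 0.1826]
tool_rot: [0.456, 0.89, 0.0, -0.003]
wrist_force: [0.5, 0.4, -2.1]
width: 0.186
```

{"op": "step_arm", "data": {"moves": "0 0 0 -8; 0 0 0 -8; 0 0 0 -8; 0 0 0 -3; 0 0 0 0"}}

```text
time_s: 6.15
ee_pos: [0.4715, -0.0113, 0.1799]
tool_rot: [0.226, 0.974, 0.0, -0.007]
wrist_force: [1.1, 0.1, -2.3]
width: 0.189
```

```bash
cat > ring.py <<'E'
from s import *
d=look('top'); P=cloud(d); hsv=cv2.cvtColor(d['color'],cv2.COLOR_RGB2HSV); H,S,V=[hsv[...,i].astype(int) for i in range(3)]
z=P[...,2]; X=P[...,:2]; near=(np.linalg.norm(X-[.574,-.181],axis=-1)<.09)
m=((H>20)&(H<33)&(S>130)&near&(z>.052)&(z<.07)).astype(np.uint8)
cs=max(cv2.findContours(m,cv2.RETR_EXTERNAL,cv2.CHAIN_APPROX_NONE)[0],key=cv2.contourArea)
q=onz(d,cs[:,0,0],cs[:,0,1],.061)[:,:2]; h=cv2.convexHull((q*1000).astype(np.float32)); (cx,cy),(a,b),_=cv2.fitEllipse(h)
c=np.array([cx,cy])/1000; print('ring c',c,'axes',a,b)
def blobs(m,n,zz):
    k,l,s,ce=cv2.connectedComponentsWithStats(m.astype(np.uint8))
    for i in range(1,k):
        if s[i,4]>=6:
            p=onz(d,ce[i,0],ce[i,1],zz)[:2]-c; print(n,ce[i],s[i,4],'r',np.hypot(*p),'ang',np.degrees(np.arctan2(p[1],p[0])))
G=onz(d,*np.meshgrid(np.arange(560),np.arange(420)),.061)[...,:2]; rr=np.linalg.norm(G-c,axis=-1)
blobs((S<70)&(V>150)&(rr<.054)&(rr>.026),'mark',.061)
blobs((V<125)&(rr<.055)&(rr>.026),'slot',.061)
blobs((S<60)&(V>185)&(rr>.057)&(rr<.085),'pointer',.045)
E
python3 - <<'E'
from ring import *
save(d,'pics/t2.png',(290,100,480,240),4)
rel((.574,-.181),.14,61)
E
```

```text
Traceback (most recent call last):
  File "ring.py", line 5, in <module>
    cs=max(cv2.findContours(m,cv2.RETR_EXTERNAL,cv2.CHAIN_APPROX_NONE)[0],key=cv2.contourArea)
ValueError: max() iterable argument is empty
```

The arm hides the ring from the top camera now. The ring hasn't moved, so I'll measure it from the first saved picture, using the same calibration.

```bash
sed -i "s/^d=look('top'); P=cloud(d);/import sys\nd=look('top')\nif len(sys.argv)>1: d['color']=cv2.cvtColor(cv2.imread(sys.argv[1]),cv2.COLOR_BGR2RGB)\nP=onz(d,*np.meshgrid(np.arange(560),np.arange(420)),.061);/" ring.py
python3 ring.py pics/top0.png; python3 - <<'E'
from s import *
rel((.5745,-.181),.14,61)
d=look('side'); save(d,'pics/s2.png',(160,60,440,270),2.8)
E
```

```text
ring c [ 0.5751 -0.1797] axes 113.18604278564453 114.29739379882812
mark [369.4464 169.5714] 56 r 0.04308727167628072 ang 61.43375629641219
slot [400.7745 162.6765] 102 r 0.03970397311624373 ang -27.336661660671858
slot [381.7928 199.9189] 111 r 0.038623741431960464 ang 153.28761218132107
pointer [387.125 148.125] 16 r 0.06889792198296985 ang 0.7899057119053396
t 6.25 pos [ 0.4716 -0.0113  0.18  ] yhead 63.79971139354828 tilt 0.7476124924222157 j7 1.1638520305197884 w 0.19003366391722365 F [-0.2353 -0.4081 -1.7852] M [0.0257 0.0233 0.0073]
tool delta mm [-167.754  -106.7963   38.1253] twist 2.7997113935482787
```

View pics/s2.png

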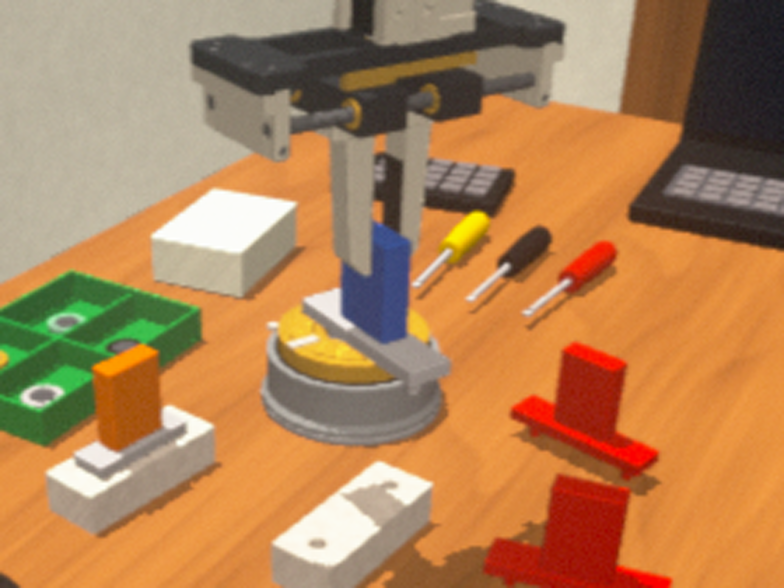

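The spanner is gripped upright and out of its stand, with the bar level. The ring centre comes out at about (.575,-.180), with the slots at -28°/152.5°, the mark at 62° and the pointer near 0°. I'll move above the ring with the tool's y axis at about 62°.

{"op": "step_arm", "data": {"moves": "-0.033 -0.021 0.005 0.4; -0.033 -0.021 0.005 0.4; -0.033 -0.021 0.005 0.4; -0.033 -0.021 0.005 0.4; -0.03 -0.02 0.005 0"}}

```text
time_s: 6.8
ee_pos: [0.5718, -0.173, 0.1519]
tool_rot: [0.235, 0.972, 0.003, -0.007]
wrist_force: [1.0, 1.0, -1.7]
width: 0.189
```

{"op": "step_arm", "data": {"moves": "0 0 0 0; 0 0 0 0"}}

```text
time_s: 7.0
ee_pos: [0.5722, -0.1797, 0.1499]
tool_rot: [0.24, 0.971, 0.0, -0.008]
wrist_force: [-0.6, 0.8, -2.4]
width: 0.192
```

```bash
python3 - <<'E'
from s import *
rel((.575,-.180),.115,62)
E
```

```text
t 7.0 pos [ 0.5722 -0.1797  0.1499] yhead 62.23831358309991 tilt 0.8697030081285418 j7 1.4462265676112842 w 0.1923905757007448 F [-0.5912  0.7525 -2.3555] M [ 0.0285 -0.0439 -0.077 ]
tool delta mm [-3.1649  1.1342 34.8303] twist 0.23831358309990947
```

{"op": "step_arm", "data": {"moves": "-0.003 0.001 0.01 0.3; 0 0 0.011 0; 0 0 0.011 0; 0 0 0 0; 0 0 0 0"}}

```text
time_s: 7.5
ee_pos: [0.5735, -0.1743, 0.1144]
tool_rot: [0.24, 0.971, 0.002, -0.01]
wrist_force: [0.0, 0.7, -0.9]
width: 0.187
```

```bash
python3 - <<'E'
from s import *
rel((.575,-.180),.115,62)
w=look('wrist'); s=look('side')
a=cv2.resize(s['color'][110:230,230:350],(400,400),interpolation=cv2.INTER_CUBIC); b=cv2.resize(w['color'][100:320,180:400],(400,400),interpolation=cv2.INTER_CUBIC)
cv2.imwrite('pics/p3.png',cv2.cvtColor(np.hstack([a,b]),cv2.COLOR_RGB2BGR))
E
```

```text
t 7.5 pos [ 0.5735 -0.1743  0.1144] yhead 62.227036029653135 tilt 1.1124475126729871 j7 1.4457176933680769 w 0.1871172044996097 F [ 0.0425  0.6769 -0.8979] M [-0.0148 -0.0582  0.0196]
tool delta mm [-4.0172 -4.3749 -0.7044] twist 0.22703602965313507
```

View pics/p3.png

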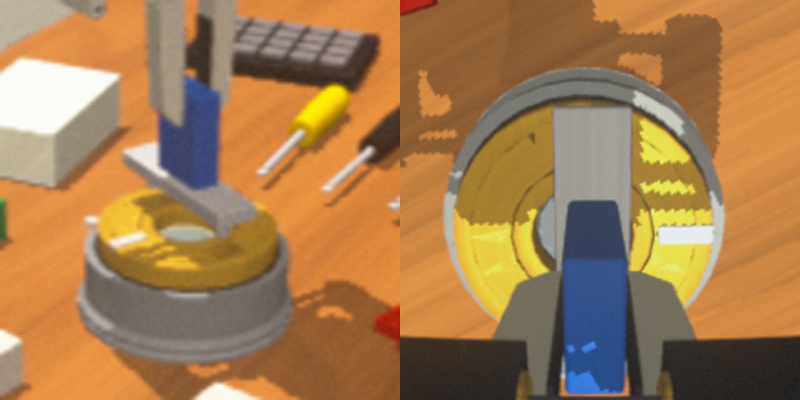

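The spanner hovers over the ring with its bar square to the white mark (right panel, 685,235). I'll correct about 4 mm sideways and lower it gently.

{"op": "step_arm", "data": {"moves": "-0.004 -0.004 0 0.2; 0 0 0 0"}}

```text
time_s: 7.8
ee_pos: [0.576, -0.1806, 0.1155]
tool_rot: [0.242, 0.97, 0.001, -0.008]
wrist_force: [0.3, -0.8, -1.6]
width: 0.185
```

```bash
python3 - <<'E'
from s import *
rel((.575,-.180),.089,62)
E
```

```text
t 7.8 pos [ 0.576  -0.1806  0.1155] yhead 62.00767551098455 tilt 0.9691149364546315 j7 1.4507158024340527 w 0.18456122554587664 F [ 0.2597 -0.7714 -1.5852] M [-0.0978 -0.0566 -0.002 ]
tool delta mm [ 0.7149  0.1131 26.5549] twist 0.007675510984540779
```

{"op": "step_arm", "data": {"moves": "0 0 0.007 0; 0 0 0.006 0; 0 0 0.004 0; 0 0 0 0"}}

```text
time_s: 8.2
ee_pos: [0.5759, -0.181, 0.0974]
tool_rot: [0.242, 0.97, 0.001, -0.008]
wrist_force: [-1.2, -0.7, -2.5]
width: 0.19
```

```bash
python3 - <<'E'
from s import *
rel((.575,-.180),.089,62)
E
```

```text
t 8.2 pos [ 0.5759 -0.181   0.0974] yhead 61.95207345314848 tilt 0.9259161470183541 j7 1.454017614767035 w 0.19029322378935237 F [-1.2229 -0.7037 -2.4595] M [-0.0038 -0.0163 -0.0501]
tool delta mm [1.1181 0.5148 8.4393] twist -0.047926546851527974
```

There is no contact with the tips already about 6 mm below the face, so the pins are in the slots. I'll seat it.

{"op": "step_arm", "data": {"moves": "0 0 0.004 0; 0 0 0.003 0; 0 0 0 0"}}

```text
time_s: 8.5
ee_pos: [0.5757, -0.1808, 0.0895]
tool_rot: [0.242, 0.97, 0.002, -0.008]
wrist_force: [-0.6, 0.5, -2.5]
width: 0.19
```

{"op": "step_arm", "data": {"moves": "0 0 0.002 0; 0 0 0 0"}}

```text
time_s: 8.7
ee_pos: [0.5759, -0.1809, 0.0885]
tool_rot: [0.242, 0.97, 0.002, -0.008]
wrist_force: [-0.3, -0.6, -2.4]
width: 0.194
```

```bash
python3 - <<'E'
from s import *
rel((.575,-.180),.089,62)
E
```

```text
t 8.7 pos [ 0.5759 -0.1809  0.0885] yhead 61.96269949047279 tilt 0.910235607174144 j7 1.4559140626657183 w 0.19383427661424263 F [-0.3023 -0.6036 -2.3768] M [-0.0595 -0.0108 -0.0238]
tool delta mm [ 1.2583  0.4091 -0.5103] twist -0.03730050952721342
```

{"op": "step_arm", "data": {"moves": "0 0 0.002 0; 0 0 0 0"}}

```text
time_s: 8.9
ee_pos: [0.5761, -0.181, 0.0886]
tool_rot: [0.242, 0.97, 0.002, -0.007]
wrist_force: [0.6, -0.0, -2.7]
width: 0.187
```

{"op": "step_arm", "data": {"moves": "0 0 0.001 0; 0 0 0 0"}}

```text
time_s: 9.1
ee_pos: [0.5762, -0.181, 0.0882]
tool_rot: [0.242, 0.97, 0.002, -0.007]
wrist_force: [-0.9, -0.0, -0.3]
width: 0.191
```

Light contact: the weight is now on the ring face. Turning clockwise (positive twist).

{"op": "step_arm", "data": {"moves": "0 0 0 4; 0 0 0 5; 0 0 0 5; 0 0 0 5; 0 0 0 5"}}

```text
time_s: 9.6
ee_pos: [0.5777, -0.1805, 0.0882]
tool_rot: [0.444, 0.896, 0.001, -0.006]
wrist_force: [-1.2, 0.4, 1.8]
width: 0.187
```

```bash
python3 - <<'E'
from s import *
rel((.576,-.181),.088,-9)
E
```

```text
t 9.6 pos [ 0.5777 -0.1805  0.0882] yhead 37.318028220634396 tilt 0.6748938070885809 j7 1.1203083133071279 w 0.18720753939129828 F [-1.2428  0.3514  1.8363] M [-0.0987  0.191   0.2233]
tool delta mm [ 0.6007 -1.6787  0.1649] twist 46.3180282206344
```

{"op": "step_arm", "data": {"moves": "0 -0.001 0 5; 0 0 0 5; 0 0 0 5; 0 0 0 5; 0 0 0 5"}}

```text
time_s: 10.1
ee_pos: [0.5772, -0.1815, 0.0881]
tool_rot: [0.632, 0.775, -0.002, -0.005]
wrist_force: [-1.0, 0.1, 1.9]
width: 0.19
```

```bash
python3 - <<'E'
from s import *
rel((.576,-.181),.088,-9)
E
```

```text
t 10.1 pos [ 0.5772 -0.1815  0.0881] yhead 11.618401233831047 tilt 0.6312063181098211 j7 0.769911441218312 w 0.18973802949217808 F [-0.9508  0.1493  1.8737] M [-0.0241  0.2785  0.1936]
tool delta mm [ 0.7466 -1.0787  0.0727] twist 20.61840123383105
```

{"op": "step_arm", "data": {"moves": "0 -0.001 0 4; 0 0 0 4; 0 0 0 3; 0 0 0 3; 0 0 0 2"}}

```text
time_s: 10.6
ee_pos: [0.5771, -0.182, 0.0881]
tool_rot: [0.736, 0.677, -0.003, -0.004]
wrist_force: [-0.6, 0.1, 1.7]
width: 0.189
```

```bash
python3 - <<'E'
from s import *
rel((.576,-.181),.088,-9)
E
```

```text
t 10.6 pos [ 0.5771 -0.182   0.0881] yhead -4.79150017504032 tilt 0.5625716702865651 j7 0.5450970626009534 w 0.18855336561103003 F [-0.5892  0.073   1.6769] M [0.0339 0.3444 0.1446]
tool delta mm [ 0.8955 -1.2033  0.0846] twist 4.208499824959674
```

{"op": "step_arm", "data": {"moves": "0 0 0 2; 0 0 0 2"}}

```text
time_s: 10.8
ee_pos: [0.5771, -0.1821, 0.0881]
tool_rot: [0.76, 0.65, -0.003, -0.004]
wrist_force: [-0.8, 0.6, 2.0]
width: 0.193
```

```bash
python3 - <<'E'
from s import *
rel((.576,-.181),.088,-9)
E
```

```text
t 10.8 pos [ 0.5771 -0.1821  0.0881] yhead -8.95673024094478 tilt 0.5713048550630654 j7 0.48773679342034665 w 0.19258386400190997 F [-0.7894  0.6007  2.0018] M [-0.0323  0.2897  0.6125]
tool delta mm [ 0.9194 -1.261   0.0877] twist 0.0432697590552209
```

{"op": "step_arm", "data": {"moves": "0 0 0 2; 0 0 0 1"}}

```text
time_s: 11.0
ee_pos: [0.577, -0.1822, 0.0881]
tool_rot: [0.776, 0.631, -0.004, -0.003]
wrist_force: [-1.7, -0.7, 1.7]
width: 0.188
```

```bash
python3 - <<'E'
from s import *
rel((.576,-.181),.088,-9)
d=look('wrist'); save(d,'pics/w4.png',(150,60,430,270),2.8)
E
```

```text
t 11.0 pos [ 0.577  -0.1822  0.0881] yhead -11.732272756271886 tilt 0.639187278861345 j7 0.44780259064651723 w 0.1877602319923545 F [-1.6866 -0.7449  1.6944] M [-0.1118  0.4061  1.2303]
tool delta mm [ 0.9639 -1.2352  0.0653] twist -2.7322727562718825
```

View pics/w4.png

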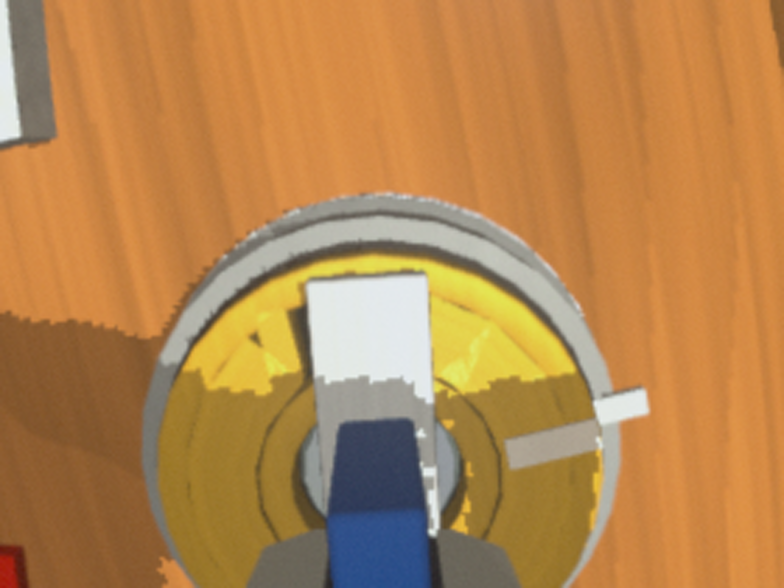

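At the stop: the twist moment rose from 0.15 to 1.2 N m, and the mark (550,445) lines up with the pointer (622,405). I'll ease the wind-up by about 2.5°, which is within the pin play, then open and retreat upward.

{"op": "step_arm", "data": {"moves": "0 0 0 -1.5; 0 0 0 -1; 0 0 0 0"}}

```text
time_s: 11.35
ee_pos: [0.5771, -0.1822, 0.0881]
tool_rot: [0.761, 0.649, -0.004, -0.003]
wrist_force: [-1.6, -0.8, 2.3]
width: 0.19
```

{"op": "step_arm", "data": {"moves": "0 0 0 0; 0 0 0 0; 0 0 0 0; 0 0 0 0; 0 0 0 0", "fingers": 70}}

```text
time_s: 11.85
ee_pos: [0.5781, -0.182, 0.0873]
tool_rot: [0.764, 0.645, -0.002, -0.003]
wrist_force: [-0.6, 0.1, 1.1]
width: 0.571
```

{"op": "step_arm", "data": {"moves": "0 0 0 0; 0 0 0 0; 0 0 -0.01 0; 0 0 -0.02 0; 0 0 -0.03 0"}}

```text
time_s: 12.35
ee_pos: [0.5759, -0.1805, 0.1458]
tool_rot: [0.765, 0.645, -0.005, -0.007]
wrist_force: [-0.1, -1.2, 0.9]
width: 0.697
```

{"op": "step_arm", "data": {"moves": "0 0 -0.04 0; 0 0 -0.04 0; 0 0 -0.03 0; 0 0 0 0"}}

```text
time_s: 12.75
ee_pos: [0.5792, -0.1827, 0.2673]
tool_rot: [0.765, 0.644, -0.002, -0.003]
wrist_force: [0.2, -1.0, 0.1]
width: 0.699
```

{"op": "step_arm", "data": {"moves": "0.045 0 0 0; 0.045 0 0 0; 0.045 0 0 0; 0.045 0 0 0; 0.04 0 0 0"}}

```text
time_s: 13.25
ee_pos: [0.6164, 0.0291, 0.2684]
tool_rot: [0.772, 0.636, -0.004, 0.0]
wrist_force: [1.7, -0.7, -0.3]
width: 0.701
```

```bash
python3 ring.py; python3 - <<'E'
from s import *
rel((.576,-.181),.088,-9)
t=look('top'); s=look('side')
P=cloud(t); h=cv2.cvtColor(t['color'],cv2.COLOR_RGB2HSV).astype(int)
m=(h[...,0]>105)&(h[...,0]<128)&(h[...,1]>120)&(h[...,2]>50); p=P[m]; print('blue',m.sum(),np.percentile(p[:,2],[5,50,95]),np.median(p,0))
q=P[(P[...,2]>.066)&(P[...,2]<.08)&(np.linalg.norm(P[...,:2]-[.575,-.18],axis=-1)<.065)]; print('bar top z',len(q),np.median(q[:,2]) if len(q) else 0)
a=cv2.resize(t['color'][120:240,330:450],(400,400),interpolation=cv2.INTER_CUBIC); b=cv2.resize(s['color'][110:230,230:350],(400,400),interpolation=cv2.INTER_CUBIC)
cv2.imwrite('pics/p5.png',cv2.cvtColor(np.hstack([a,b]),cv2.COLOR_RGB2BGR))
E
```

```text
ring c [ 0.5746 -0.1793] axes 112.10498809814453 113.46044921875
mark [389.9245 157.5849] 53 r 0.044829269291880275 ang 0.49348398310806524
mark [370.1281 175.2645] 242 r 0.037903963666804825 ang 73.86828362202975
mark [414.9719 183.927 ] 178 r 0.042288974082633 ang -94.14728933705838
slot [389.375 165.875] 8 r 0.0291892767395452 ang 3.613230805671529
slot [408.5676 177.527 ] 74 r 0.032507998502536314 ang -74.99348856728407
slot [369.0556 184.8333] 36 r 0.03930140037673382 ang 100.57019339729484
slot [408.     189.8571] 7 r 0.032762457518151274 ang -115.89690788414728
slot [417.1 191.4] 10 r 0.04824997473766678 ang -110.16693293679195
pointer [387.92 148.84] 25 r 0.06804421232460273 ang -0.7542834065475607
pointer [379.3333 151.7778] 9 r 0.0635972535457744 ang 13.691396371798334
pointer [361.6667 161.6667] 6 r 0.06333012944541987 ang 49.00371037927565
pointer [355.2727 175.1818] 11 r 0.06166932436073782 ang 75.68552973110165
pointer [424.3415 183.2439] 41 r 0.06472053726456407 ang -86.63072862754986
pointer [363.4242 203.8182] 33 r 0.059439094462218 ang 129.60623559156122
pointer [390.  217.5] 6 r 0.061411137310308075 ang -179.26978600454692
t 13.3 pos [0.6177 0.0403 0.2672] yhead -10.26676471023044 tilt 0.37788239291081244 j7 -0.005952013705309197 w 0.6946306940743577 F [ 0.8103  6.5981 -0.2599] M [ 0.3841 -0.0783  0.0318]
tool delta mm [-225.4889   -0.4668  178.8555] twist -1.266764710230433
blue 243 [0.128  0.1297 0.1312] [ 0.5759 -0.1817  0.1297]
bar top z 698 0.06965236047716045
```

View pics/p5.png

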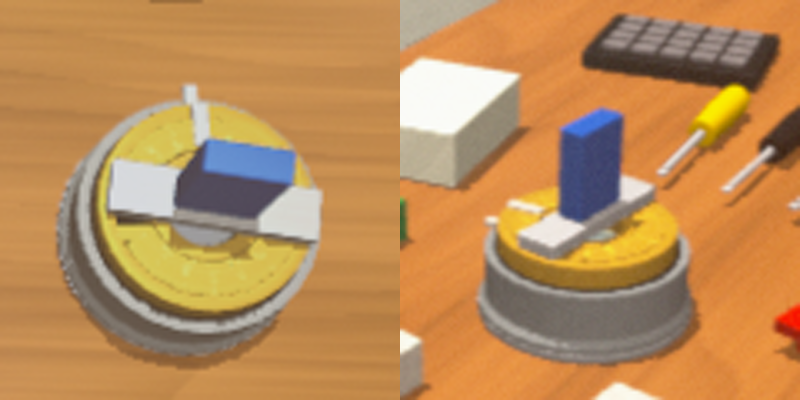

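The final view shows the spanner upright with its bar flat on the ring. The top of the bar reads .0697 m and the handle .1297 m, with the ring face reading about .0596, which matches seated. The mark (200,120) meets the pointer (190,95), at 0.5° and -0.8°. I'll let the arm settle, then hand in.

{"op": "step_arm", "data": {"moves": "0 0 0 0; 0 0 0 0; 0 0 0 0; 0 0 0 0"}}

```text
time_s: 13.8
ee_pos: [0.615, 0.0259, 0.2671]
tool_rot: [0.772, 0.636, -0.006, -0.0]
wrist_force: [-0.4, 0.1, 0.6]
width: 0.7
```

```bash
python3 - <<'E'
from s import *
rel((.576,-.181),.088,-9)
print(job.sign_off())
E
```

```text
t 13.8 pos [0.615  0.0259 0.2671] yhead -11.085580232700604 tilt 0.6611640694020341 j7 -0.0005439816795472582 w 0.7004275430743284 F [-0.369   0.1483  0.5624] M [-0.0785  0.0727 -0.0303]
tool delta mm [-208.9201    2.8057  180.9752] twist -2.0855802327006074
the job is handed in; nothing more can be done
None
```

I took the blue-handled spanner from its stand, set both pins into the brass ring's slots, and turned the ring clockwise to its stop. I then let go, moved the arm clear, and handed in the job at about 13.8 s.

**Last checks:**
- **At the stop:** the twist moment rose from about 0.15 to 1.2 N m. Afterwards the top camera put the white mark at 0.5° and the pointer at -0.8°, which agree within measuring error.
- **Seated:** the bar top read 0.0697 m and the handle top 0.1297 m. Both are about 1.3 mm below the nominal seated heights, and the ring face read low by the same amount.
- **Clear of everything:** the gripper is open about 18 cm above the seated grip height and 21 cm to the side, with wrist force near zero.

No check failed. One reading of 6.6 N at the wrist came while the arm was still stopping, and it was gone once the arm settled. I never moved to the black ring's cell, but I did not re-measure that ring at the end.

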